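Lock the medicine case with the broad-handled key

TASK

Lock the grey steel medicine case for the night: take the key with the broad straight handle from the wooden key stand, push it fully into the lock on top of the case, turn it clockwise (seen from above) to its stop and back home. Then draw it straight out and stand it fully home in the same slot of the stand it came from; leave the round-headed key alone.

Things in the scene. Friction and masses are not known exactly. Their poses are not given: they have to be found in the camera images.
- key_bow (a point): Steel key upright in a stand slot, 80 g; same at half a turn. Point: centre of its handle, a plate 10 mm thick (x), 54 broad (y), 34 high, z up: grip here. Below it a shank 10 mm thick, 14 long; a flange 32 across, 4 thick, underside 35 mm below the point, resting on the stand; a blade 6 thick (x), 20 wide (y), 26 long, its last 9 mm tapering to 3 x 12; tip 61 mm below the point.
- spare_bow (a point): The other key, to be left alone: same blade and flange, but the handle is a round upright disc 32 mm across, 10 thick; point at its centre. Both keys stand, handles in line, 100 mm apart in a fixed wooden stand 75 x 200 x 45 mm high, in slots 12 x 28 mm, 36 deep (long side along the key's y).
- keyhole (a point): Centre of the keyhole's mouth, on top of a round steel core 44 mm across, 3 mm proud of a fixed grey steel case 200 x 260 x 90 mm high; black carrying handle 130 mm away. At home the slot is 26 mm long (y), 10 wide (x), 34 deep, straight down; z up. The point does not turn with the core. Fully in, the flange lies on the core: the handle's centre is 35 mm above this point.
- lock (a joint): Angle of the lock core in rad: 0 at home (slot along the keyhole point's y), growing clockwise seen from above to a hard stop at 1.05. A weak spring (under 0.1 N m) brings it home. The key has about 0.2 rad of play in the slot, so it must turn by up to 1.25 to reach the stop.

How it is judged (in metres and radians):
On the way, in this order (a step that is already met when the one before it is completed fails the run):
1. the broad-handled key is fully in the keyhole, upright, the lock still at home (horizontal distance between key_bow and keyhole below 0.012 m and z of key_bow in the frame of keyhole below 0.043 m and angle between key_bow's own z axis and vertical below 0.18 rad and value of joint lock below 0.25 rad), for 0.1 s.
2. with the key in, the lock is turned to its stop (past 0.9 rad) (value of joint lock above 0.9 rad and horizontal distance between key_bow and keyhole below 0.015 m and z of key_bow in the frame of keyhole below 0.047 m), for 0.1 s.
3. with the key still in, the lock is turned back home (under 0.25 rad) (value of joint lock below 0.25 rad and horizontal distance between key_bow and keyhole below 0.015 m and z of key_bow in the frame of keyhole below 0.047 m), for 0.1 s.
At the end, for the whole second after the job is handed in: The key stands seated in its own slot of the stand again (within 12 mm of its starting place, tilted less than 10 degrees), released; the lock core is home (under 0.25 rad) and the other key stands where it was, within 15 mm (distance of key_bow from where it was at the start of the episode below 0.012 m and angle between key_bow's own z axis and vertical below 0.18 rad and value of joint lock below 0.25 rad and distance of spare_bow from where it was at the start of the episode below 0.015 m); the robot touches nothing.
It fails at once if the round-headed key is pulled out or knocked more than 15 mm from its place (distance of spare_bow from where it was at the start of the episode above 0.015 m).
It also fails if it takes over 70 s, if anything falls off the work surface, if the arm or the gripper's body presses on something with over 40 N, if the wrist force passes 120 N, or if a joint passes its speed limit or range.

ROBOT

A 6-joint arm with a two-finger parallel gripper is mounted at the origin on the work surface. World frame = base frame: x ahead of the robot, y to its left, z up, the work surface at z = 0. Lengths are in mm, angles in rad, forces in N, time in s.
With the tool pointing down it reaches from about 275 to 850 mm from the base axis. Payload 19 kg.
Tool frame: the origin (TCP) lies midway between the tips of the shut fingers; the grasp point (between the pads) lies 19 mm behind it (robot.tcp_to_grasp is the distance from the TCP to the grasp point, in mm); z points along the fingers, y is the line along which they close (so a half turn about z gives the same grasp; the last joint's range is limited). The gripper opens to 85 mm and grips with 20 to 120 N. Pads are 22 mm wide; open, the fingers measure 114 mm over their backs; the gripper's body (76 mm by 85 mm) begins 54 mm behind the grasp point. The pads swing forward as they close: fully open they stand 13 mm farther back than shut.
Start: joints at [1.188, 0.15, 1.437, -0, 1.554, -0.134], TCP at [141.594, 557.262, 231.267] pointing down, gripper open.
Joint ranges: [-2.8, 2.8], [-0.68, 2.1], [0.12, 2.68], [-1.39, 4.53], [0.16, 2.79], [-2.81, 2.81]. Speed limits (rad/s): [1.89, 1.89, 2.22, 3.01, 3.01, 3.01].

INTERFACE

Orientations are given as a unit quaternion [w, x, y, z].
In Python, from cell import robot, cams, ticket gives the robot as it stands.
- The arm moves only by the tool play_rows, never from a script. Its argument "plan" is a list that holds one entry, the list of rows, each a list of 7 numbers: the shift along the tool's x, y, z in m, then the turn, a rotation vector about the tool's x, y, z in degrees, then the gripper command: -1 is shut, 1 is fully open, values between are in proportion. A call has 1 to 20 rows; each row is the pose to reach, as a shift and turn from the pose commanded when the call began, along the tool's axes at that moment; what a row does not reach only later rows make up. A row lasts 1/10 s, in which the tool goes at most 50 mm and 8.59 degrees, less where a joint would pass 70% of its speed; a pose out of reach is approached as far as the arm can. A call with a gripper value outside its range is refused whole. The fingers move at their own pace and stop on an object; "squeeze" is the grip in N (left out, the last holds). Time passes only in rows, so rows that repeat a pose let the fingers close. It gives the time, the measured TCP pose, the force, the opening and the grip force at its end, in the units of the state.
- robot.get_obs(): the state, without advancing time (a new reading comes with each control period).
- cams.snapshot(name): name is "side" or "top" or "wrist"; returns a dict with "pixels" (420x560x3 uint8, blue, green, red), "range_z" (420x560 float32, mm along the optical axis (not along the pixel's ray), 0 where there is no reading), "K" (3x3 intrinsics, pixels), "dist" ([k1, k2, p1, p2, k3] as OpenCV has them; the pictures are not rectified), "T" (4x4, takes a point from camera to world coordinates); the wrist camera has in their place "T_tool_cam" (4x4, takes a point from camera to tool coordinates, whose origin is the TCP and whose axes are the flange's). Camera axes: x right, y up, looking along -z (the intrinsics and any distortion apply to the point x, -y, -z); pixel columns grow to the right and rows downward; lengths in mm; the calibration is good to about 2 mm. A picture is of the moment at which its call begins: read the wrist's pose just before it.
- ticket.close_job(): hands the job in; it is judged then, once.
The state is a dict: "clock": time; "joint_pos": joint angles; "qvel": joint speeds; "joint_torque": joint torques, N m; "tcp_pos": TCP position; "tool_rot": TCP orientation; "wrist_force": force on the tool from outside, world axes, zero at the start; "wrist_torque": the same for the moment, N m; "opening": opening from 0.0 (shut) to 1.0 (fully open); "grip_force": force on a finger pad.
Only numpy, scipy, OpenCV 4.12 (cv2) and the standard library are available. Lean on these libraries where they do the work, as an engineer would, in place of code of your own. Each camera call takes 0.05 s, during which the arm holds its last target. There are 200 camera calls.

## Working session

There is one attempt and no reset: what is moved stays moved. The work goes in short steps, Python scripts to look and compute and a tool call to move; the robot and the scene stay as the last step left them, time stands still between calls to the robot, and variables do not carry over. Pictures are saved under pics/ and viewed, at most 10 in all, crops included, and the job is handed in when it is done.

Besides the shell and the picture viewer there is one more tool, called after ">>>" as name(argument=value, ...), one argument or row to a line, values as JSON. play_rows: Moves the arm, as the interface text tells. Its arguments: {"type":"object","properties":{"plan":{"type":"array"},"squeeze":{"type":"number"}},"required":["plan"]}

```bash
mkdir -p pics; ls; python3 - <<'E'
from cell import robot,cams
import cv2,numpy as np,pickle
print(robot.get_obs())
D={}
for n in("top","side","wrist"):
    s=cams.snapshot(n);D[n]=s;cv2.imwrite(f"pics/{n}0.png",s["pixels"])
    print(n,s["K"],s["dist"],s.get("T",s.get("T_tool_cam")))
pickle.dump(D,open("d0.pkl","wb"))
E
```

```text
pics
{'clock': 0.0, 'joint_pos': array([ 1.18802838e+00,  1.50997089e-01,  1.43802967e+00, -9.38680782e-06,
        1.55377765e+00, -1.33962252e-01]), 'qvel': array([-1.78674923e-04,  4.34792601e-04, -2.17143077e-04, -8.95583925e-05,
        6.68032040e-04, -5.72899581e-04]), 'joint_torque': array([ 2.86468610e-03, -7.13068914e+01, -5.70854723e+01,  1.02847323e-04,
        9.22306819e-03,  1.06271782e-04]), 'tcp_pos': array([141.50248395, 557.06926391, 230.66981427]), 'tool_rot': array([-1.50264997e-04,  1.24082114e-01,  9.92271768e-01, -5.86967019e-04]), 'wrist_force': array([ 0.2997864 , -0.36258834,  0.42061635]), 'wrist_torque': array([-0.01595158,  0.05061872,  0.04104009]), 'grip_force': 0.0, 'opening': 1.0015198177446556}
top [[416.81573725   0.         278.98829861]
 [  0.         416.81573725 212.82663325]
 [  0.           0.           1.        ]] [-0.00511953  0.          0.          0.          0.        ] [[ 2.70480330e-02  9.90792710e-01 -1.32658245e-01  4.56541448e+02]
 [-9.99615157e-01  2.76260283e-02  2.51807676e-03  2.93571879e+01]
 [ 6.15971252e-03  1.32539083e-01 
[... 327 characters left out ...]
1 -2.41613550e-01  3.28117240e+02]
 [-3.09888465e-01  5.69099562e-01 -7.61639565e-01 -6.27596659e+02]
 [-1.05072645e-02  7.98975301e-01  6.01272039e-01  6.07774580e+02]
 [ 0.00000000e+00  0.00000000e+00  0.00000000e+00  1.00000000e+00]]
wrist [[307.55200419   0.         283.09668216]
 [  0.         307.55200419 213.34676581]
 [  0.           0.           1.        ]] [-0.05798633  0.          0.          0.          0.        ] [[-2.13913533e-04  9.64922432e-01  2.62535055e-01  6.66251110e+01]
 [ 9.99999931e-01  2.85968924e-04 -2.36251541e-04  1.00124097e-01]
 [-3.03041279e-04  2.62534986e-01 -9.64922426e-01 -1.42948825e+02]
 [ 0.00000000e+00  0.00000000e+00  0.00000000e+00  1.00000000e+00]]
```

View pics/top0.png

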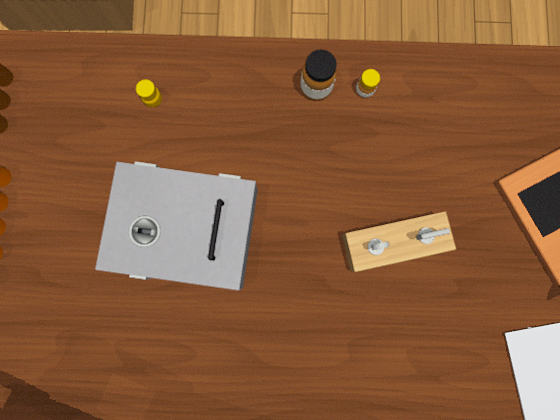

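View pics/side0.png

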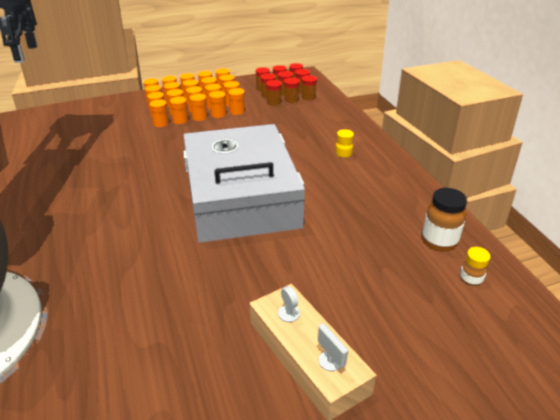

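```bash
cat > h.py <<'E'
import cv2,numpy as np
def cloud(s,T=None):
    T=s["T"] if T is None else T
    h,w=s["range_z"].shape
    u,v=np.meshgrid(np.arange(w),np.arange(h))
    p=cv2.undistortPoints(np.stack([u,v],-1).reshape(-1,1,2).astype(np.float64),s["K"],s["dist"]).reshape(h,w,2)
    z=s["range_z"].astype(float)
    P=np.stack([p[...,0]*z,-p[...,1]*z,-z,np.ones_like(z)],-1)@T.T
    P[z==0]=np.nan
    return P[...,:3]
def ray_plane(s,uv,zp,T=None):
    T=s["T"] if T is None else T
    p=cv2.undistortPoints(np.array(uv,float).reshape(-1,1,2),s["K"],s["dist"]).reshape(-1,2)
    d=np.c_[p[:,0],-p[:,1],-np.ones(len(p))]@T[:3,:3].T
    return T[:3,3]+d*((zp-T[2,3])/d[:,2])[:,None]
E
python3 - <<'E'
from h import *;import pickle
D=pickle.load(open("d0.pkl","rb"))
t=D["top"];C=cloud(t);Cs=cloud(D["side"])
for n,c,(r0,r1,k0,k1) in(("top",C,(205,280,340,460)),("side",Cs,(280,410,240,380))):
    p=c[r0:r1,k0:k1].reshape(-1,3);p=p[p[:,2]>66]
    _,lab=cv2.kmeans(p[:,:2].astype(np.float32),2,None,(3,50,.1),5,0)[:2]
    for i in(0,1):
        q=p[lab[:,0]==i]
        b=cv2.minAreaRect(q[:,:2].astype(np.float32))
        print(n,len(q),q.mean(0),q[:,2].max(),b)
    w=c[r0:r1,k0:k1].reshape(-1,3);w=w[(w[:,2]>38)&(w[:,2]<48)]
    print("stand",cv2.minAreaRect(w[:,:2].astype(np.float32)),np.median(w[:,2]))
k=C[150:300,80:270].reshape(-1,3);k=k[k[:,2]>84];k=k[k[:,2]<92]
print("case",cv2.minAreaRect(k[:,:2].astype(np.float32)),np.median(k[:,2]))
# core: z>91.5 near lock
print(ray_plane(t,[[145,231],[210,259],[221,202]],93))
def cr(s,u,v,r,f):return cv2.resize(s["pixels"][v-r:v+r,u-r:u+r],None,fx=f,fy=f,interpolation=cv2.INTER_CUBIC)
im=np.hstack([cr(t,145,231,20,9),cr(D["side"],225,146,20,9)])
cv2.imwrite("pics/c1.png",im)
E
```

```text
top 98 [ 503.50988479 -155.2841888    90.86816075] 97.28700975174286 ((504.09228515625, -157.51260375976562), (9.900113105773926, 30.998178482055664), 14.00422191619873)
top 188 [ 527.08153118 -250.99101047   92.96062641] 98.71018070565538 ((528.0665283203125, -254.80282592773438), (9.936172485351562, 54.8823356628418), 13.918083190917969)
stand ((516.3699340820312, -206.91847229003906), (75.14488220214844, 201.97386169433594), 13.789052963256836) 43.848462520605096
side 686 [ 525.29344589 -263.14519094   85.85827686] 99.57277290703581 ((526.370361328125, -259.3478698730469), (10.923145294189453, 55.61227035522461), 15.59552001953125)
side 290 [ 502.58479229 -165.84718611   84.61244122] 96.54415016110482 ((504.0997009277344, -163.18247985839844), (11.442744255065918, 32.65571594238281), 12.423230171203613)
stand ((515.20068359375, -210.17703247070312), (77.02821350097656, 202.27586364746094), 13.89341926574707) 44.02336482986914
case ((532.91015625, 214.06295776367188), (259.40618896484375, 210.4572296142578), 83.50695037841797) 89.04047048216427
[[517.17968331 268.03288399  93.        ]
 [470.2533222  148.50775927  93.        ]
 [573.89656358 133.54450745  93.        ]]
```

View pics/c1.png

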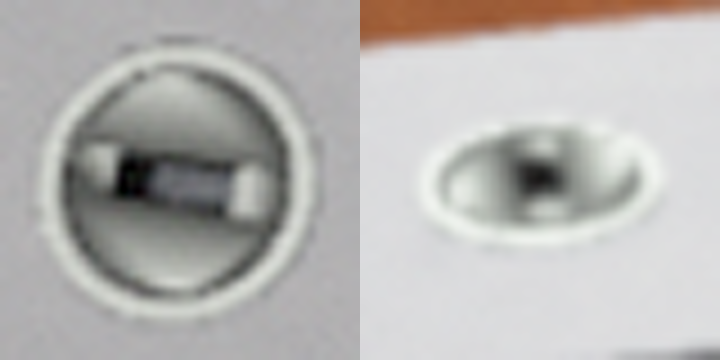

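The top view shows the lock core at (145,231), the round key at (376,246) and the broad key at (427,236). The crop shows the slot tilted about 8° from image horizontal. I'll go above the lock to take a wrist view.

>>> play_rows(
  plan=[
    [[-0.435,-0.188,0,0,0,83,1],[-0.435,-0.188,0,0,0,83,1],[-0.435,-0.188,0,0,0,83,1],[-0.435,-0.188,0,0,0,83,1],[-0.435,-0.188,0,0,0,83,1],[-0.435,-0.188,0,0,0,83,1],[-0.435,-0.188,0,0,0,83,1],[-0.435,-0.188,0,0,0,83,1],[-0.435,-0.188,0,0,0,83,1],[-0.435,-0.188,0,0,0,83,1],[-0.435,-0.188,0,0,0,83,1],[-0.435,-0.188,0,0,0,83,1],[-0.435,-0.188,0,0,0,83,1],[-0.435,-0.188,0,0,0,83,1]],
  ],
)

```text
clock: 1.55
tcp_pos: [516.2, 268.7, 231.5]
tool_rot: [0.0, 0.75, 0.662, 0.0]
wrist_force: [0.6, -0.1, 0.0]
opening: 1.0
grip_force: 0.0
```

```bash
cat >> h.py <<'E'
from scipy.spatial.transform import Rotation as R
def wrist(cams,robot):
    o=robot.get_obs();s=cams.snapshot("wrist")
    W=np.eye(4);q=o["tool_rot"];W[:3,:3]=R.from_quat([q[1],q[2],q[3],q[0]]).as_matrix();W[:3,3]=o["tcp_pos"]
    s["T"]=W@s["T_tool_cam"];s["W"]=W
    y=W[:3,1];print("clock",o["clock"],"tcp",o["tcp_pos"].round(1),"yaw_y",np.degrees(np.arctan2(y[1],y[0])).round(2),"F",o["wrist_force"].round(1),"z",W[:3,2].round(3))
    return s
E
python3 - <<'E'
from cell import robot,cams
from h import *;import pickle
s=wrist(cams,robot);pickle.dump(s,open("w1.pkl","wb"))
cv2.imwrite("pics/w1.png",s["pixels"])
E
```

```text
clock 1.55 tcp [516.2 268.7 231.5] yaw_y -7.13 F [ 0.6 -0.1  0. ] z [ 0.  0. -1.]
```

View pics/w1.png

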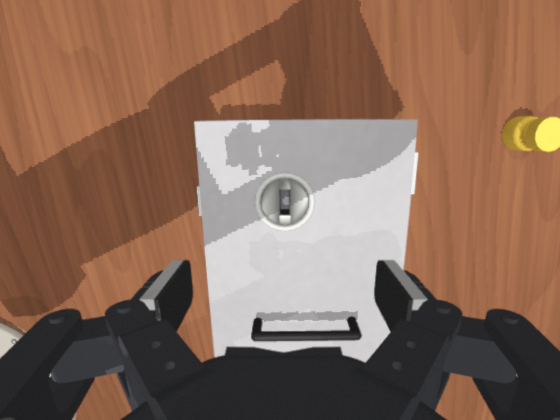

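```bash
python3 - <<'E'
from h import *;import pickle
s=pickle.load(open("w1.pkl","rb"))
g=cv2.cvtColor(s["pixels"],cv2.COLOR_BGR2GRAY)
x0,y0,f=245,162,8
c=cv2.resize(g[y0:y0+80,x0:x0+80],None,fx=f,fy=f,interpolation=cv2.INTER_CUBIC)
h=cv2.HoughCircles(cv2.GaussianBlur(c,(0,0),4),cv2.HOUGH_GRADIENT,1,100,param1=80,param2=25,minRadius=150,maxRadius=290)
px=lambda a:(np.asarray(a)+.5)/f-.5+[x0,y0]
for k in h[0][:3]: print("hough",px(k[:2]),k[2]/f,ray_plane(s,px(k[:2]),93))
m=((c<90)*255).astype(np.uint8)
for k in cv2.findContours(m,cv2.RETR_EXTERNAL,2)[0]:
    if cv2.contourArea(k)>1500:
        r=cv2.minAreaRect(k);b=px(cv2.boxPoints(r));P=ray_plane(s,b,93)
        e=sorted([(P[1]-P[0])[:2],(P[2]-P[1])[:2]],key=np.linalg.norm)
        print(px(r[0]),P.mean(0),[np.linalg.norm(q) for q in e],np.degrees(np.arctan2(e[1][1],e[1][0])))
C=cloud(s);print("core z",np.nanmedian(C[175:180,280:292,2]),C[195:212:3,285,2], "case",np.nanmedian(C[240:260,230:250,2]))
k=C[115:350,190:420].reshape(-1,3);k=k[(k[:,2]>84)&(k[:,2]<97)]
print("case",cv2.minAreaRect(k[:,:2].astype(np.float32)))
cv2.imwrite("pics/c2.png",c)
E
```

```text
Traceback (most recent call last):
TypeError: 'NoneType' object is not subscriptable
```

```bash
python3 - <<'E'
from h import *;import pickle
s=pickle.load(open("w1.pkl","rb"))
g=cv2.cvtColor(s["pixels"],cv2.COLOR_BGR2GRAY)
x0,y0,f=245,162,8
c=cv2.resize(g[y0:y0+80,x0:x0+80],None,fx=f,fy=f,interpolation=cv2.INTER_CUBIC)
px=lambda a:(np.asarray(a)+.5)/f-.5+[x0,y0]
e=cv2.Canny(cv2.GaussianBlur(c,(0,0),5),15,40)
for k in cv2.findContours(e,cv2.RETR_LIST,cv2.CHAIN_APPROX_NONE)[0]:
    if len(k)>250:
        r=cv2.fitEllipse(k);P=ray_plane(s,px(r[0]),93)[0]
        print("ell",len(k),px(r[0]),np.array(r[1])/f,P.round(1))
for th in(70,110):
  m=((c<th)*255).astype(np.uint8)
  for k in cv2.findContours(m,cv2.RETR_EXTERNAL,2)[0]:
    if cv2.contourArea(k)>1500:
        r=cv2.minAreaRect(k);b=px(cv2.boxPoints(r));P=ray_plane(s,b,93)
        q=sorted([(P[1]-P[0])[:2],(P[2]-P[1])[:2]],key=np.linalg.norm)
        print(th,px(r[0]),P.mean(0),[np.linalg.norm(v) for v in q],np.degrees(np.arctan2(q[1][1],q[1][0])))
C=cloud(s);print(C[172:232:3,285].round(1),"case",np.nanmedian(C[240:260,230:250,2]))
k=C[115:350,190:420].reshape(-1,3);k=k[(k[:,2]>84)&(k[:,2]<97)]
print("case",cv2.minAreaRect(k[:,:2].astype(np.float32)))
cv2.imwrite("pics/c2.png",np.hstack([c,e])[::1,:])
cv2.imwrite("pics/c2.png",cv2.resize(np.hstack([c,e]),(800,400)))
E
```

```text
70 [284.25017166 211.0578804 ] [516.06518865 260.94774526  93.        ] [np.float64(5.563166629854908), np.float64(8.98388564729364)] -9.331548618345744
110 [284.3125 201.1875] [517.28811964 270.31132575  93.        ] [np.float64(11.59808366459615), np.float64(25.26129157840969)] -96.78512728917455
[[521.3 297.4  91.9]
 [521.  294.7  92.1]
 [520.5 290.8  84.5]
 [520.3 289.2  92.5]
 [519.9 286.6  93.2]
 [519.6 284.   94.1]
 [518.8 276.2  68.2]
 [518.4 272.7  66.1]
 [518.  269.8  67.1]
 [  nan   nan   nan]
 [517.3 263.8  68.1]
 [516.9 260.6  67.8]
 [516.5 257.7  68.5]
 [516.4 256.7  77. ]
 [516.3 256.6  88. ]
 [516.1 255.1  93.2]
 [515.7 252.4  93.9]
 [515.3 249.1  92.8]
 [514.9 245.5  91. ]
 [514.6 242.9  92.2]] case 90.34982471964696
case ((529.5044555664062, 221.382568359375), (243.99891662597656, 204.6819305419922), 83.0772476196289)
```

View pics/c2.png

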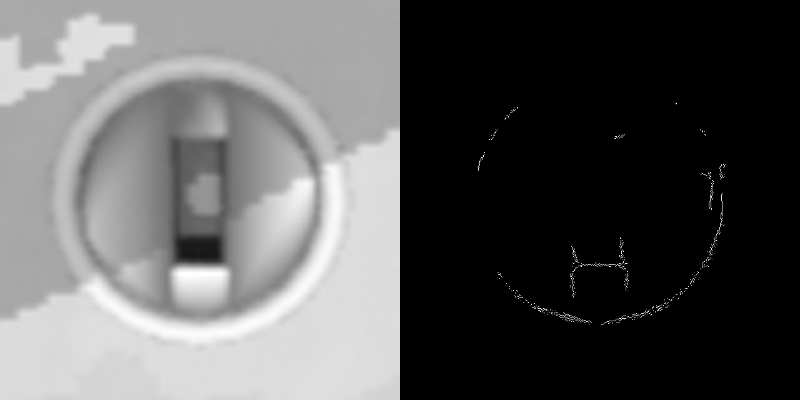

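The lock ring is centred at pixel (284.9,201.8), and the slot lies along the case's 83° axis, so the keyhole is at about (517.6, 269.4). Next, a look at the key.

>>> play_rows(
  plan=[
    [[-0.52,0.076,0.03,0,0,-21,1],[-0.52,0.076,0.03,0,0,-21,1],[-0.52,0.076,0.03,0,0,-21,1],[-0.52,0.076,0.03,0,0,-21,1],[-0.52,0.076,0.03,0,0,-21,1],[-0.52,0.076,0.03,0,0,-21,1],[-0.52,0.076,0.03,0,0,-21,1],[-0.52,0.076,0.03,0,0,-21,1],[-0.52,0.076,0.03,0,0,-21,1],[-0.52,0.076,0.03,0,0,-21,1],[-0.52,0.076,0.03,0,0,-21,1],[-0.52,0.076,0.03,0,0,-21,1],[-0.52,0.076,0.03,0,0,-21,1],[-0.52,0.076,0.03,0,0,-21,1]],
  ],
)

```text
clock: 3.0
tcp_pos: [526.8, -256.3, 201.6]
tool_rot: [0.0, 0.617, 0.787, 0.0]
wrist_force: [-0.4, -0.9, 0.3]
opening: 0.997
grip_force: 0.0
```

```bash
python3 - <<'E'
from cell import robot,cams
from h import *;import pickle
s=wrist(cams,robot);pickle.dump(s,open("w2.pkl","wb"))
cv2.imwrite("pics/w2.png",s["pixels"])
C=cloud(s);p=C[:290].reshape(-1,3)
d=np.hypot(p[:,0]-527,p[:,1]+257)
for lo,hi in((72,102),(90,102)):
    q=p[(d<40)&(p[:,2]>lo)&(p[:,2]<hi)]
    if len(q)>10: print(len(q),q.mean(0),cv2.minAreaRect(q[:,:2].astype(np.float32)),np.percentile(q[:,2],[50,95]))
w=p[(p[:,2]>38)&(p[:,2]<47)];print("stand",cv2.minAreaRect(w[:,:2].astype(np.float32)))
E
```

```text
clock 3.0 tcp [ 526.8 -256.3  201.6] yaw_y 13.82 F [-0.4 -0.9  0.3] z [ 0.  0. -1.]
770 [ 526.73018746 -255.0690695    96.05026282] ((527.2280883789062, -257.09039306640625), (9.538599967956543, 53.40546417236328), 13.771134376525879) [96.84421443 98.09070406]
737 [ 526.98352154 -256.10924037   96.70281981] ((527.1317749023438, -257.1104431152344), (9.497232437133789, 53.40888595581055), 14.0402250289917) [96.91212105 98.09558176]
stand ((515.472900390625, -209.04640197753906), (75.42545318603516, 200.51011657714844), 14.015158653259277)
```

View pics/w2.png

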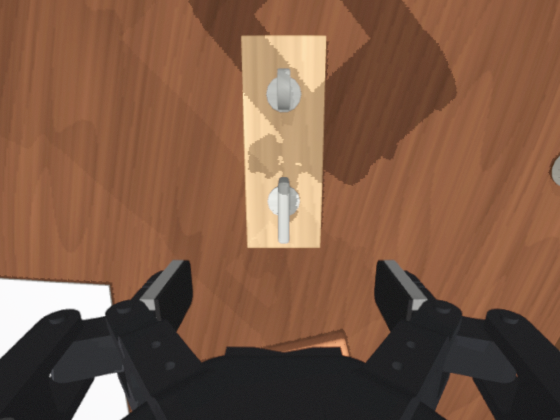

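The wrist view shows the broad handle at (284,212), aligned with image vertical, and the round key above it at (284,90). Grasping.

>>> play_rows(
  plan=[
    [[-0.001,0,0.03,0,0,0,1],[-0.001,0,0.06,0,0,0,1],[-0.001,0,0.09,0,0,0,1],[-0.001,0,0.11,0,0,0,1],[-0.001,0,0.13,0,0,0,1],[-0.001,0,0.14,0,0,0,1],[-0.001,0,0.14,0,0,0,0.2],[-0.001,0,0.14,0,0,0,-0.4],[-0.001,0,0.14,0,0,0,-0.7],[-0.001,0,0.14,0,0,0,-1],[-0.001,0,0.14,0,0,0,-1],[-0.001,0,0.14,0,0,0,-1],[-0.001,0,0.14,0,0,0,-1],[-0.001,0,0.14,0,0,0,-1],[-0.001,0,0.14,0,0,0,-1]],
  ],
  squeeze=70,
)

```text
clock: 4.55
tcp_pos: [527.0, -258.7, 61.9]
tool_rot: [0.0, 0.617, 0.787, -0.0]
wrist_force: [-1.4, 1.4, 7.2]
opening: 0.108
grip_force: 68.8
```

>>> play_rows(
  plan=[
    [[0,0,-0.005,0,0,0,-1],[0,0,-0.01,0,0,0,-1],[0,0,-0.02,0,0,0,-1],[0,0,-0.03,0,0,0,-1],[0,0,-0.045,0,0,0,-1],[0,0,-0.065,0,0,0,-1],[0,0,-0.09,0,0,0,-1],[0,0,-0.12,0,0,0,-1],[0,0,-0.145,0,0,0,-1],[0,0,-0.15,0,0,0,-1],[0,0,-0.15,0,0,0,-1],[0,0,-0.15,0,0,0,-1],[0,0,-0.15,0,0,0,-1]],
  ],
)

```text
clock: 5.85
tcp_pos: [526.5, -258.2, 210.1]
tool_rot: [-0.001, 0.617, 0.787, -0.0]
wrist_force: [0.2, 0.1, -1.1]
opening: 0.111
grip_force: 68.1
```

```bash
python3 - <<'E'
from cell import robot,cams
from h import *;import pickle
s=wrist(cams,robot);print(robot.get_obs()["wrist_force"],robot.get_obs()["opening"])
t=cams.snapshot("side");C=cloud(t)
p=C[60:400,240:420].reshape(-1,3);d=np.hypot(p[:,0]-527,p[:,1]+257)
o=cams.snapshot("top")
a=s["pixels"][150:420,140:420];b=t["pixels"][100:370,230:510]
cv2.imwrite("pics/w3.png",np.hstack([a,b]))
pickle.dump((s,t),open("w3.pkl","wb"))
E
```

```text
clock 5.85 tcp [ 526.5 -258.2  210.1] yaw_y 13.74 F [ 0.2  0.1 -1.1] z [-0.002  0.001 -1.   ]
[-0.2173926  -0.04303186 -1.35833981] 0.1077803485165764
```

View pics/w3.png

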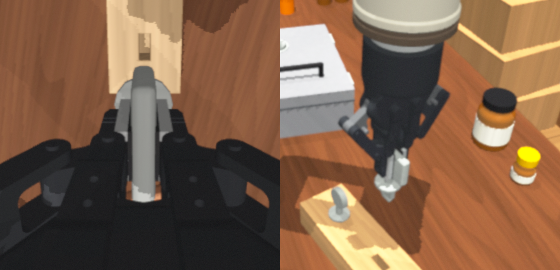

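```bash
python3 - <<'E'
from h import *;import pickle
s,t=pickle.load(open("w3.pkl","rb"))
C=cloud(s,s["T_tool_cam"]);q=C[205:360,262:306].reshape(-1,3)
q=q[(np.abs(q[:,1])<8)&(q[:,2]<0)&(q[:,2]>-50)&(abs(q[:,0])<45)]
print(len(q),np.percentile(q[:,2],[5,25,50,75,95]))
m=np.median(q[:,2]);r=q[abs(q[:,2]-m)<4];print(cv2.minAreaRect(r[:,:2].astype(np.float32)),m,np.polyfit(r[:,0],r[:,2],1),np.percentile(r[:,0],[1,99]))
E
```

```text
4572 [-46.79471406 -36.10078057 -35.07460449 -33.97536374 -15.82114348]
((2.761533737182617, 0.32088661193847656), (15.954398155212402, 51.4188232421875), 87.85335540771484) -35.07460448707087 [ 1.49637943e-02 -3.52717445e+01] [-21.73951729  27.680609  ]
```

>>> play_rows(
  plan=[
    [[0.02,0.005,0,0,0,1,-1],[0.06,0.014,0,0,0,3,-1],[0.1,0.023,0,0,0,4.5,-1],[0.14,0.032,0,0,0,6,-1],[0.18,0.041,0,0,0,7.5,-1],[0.22,0.05,0,0,0,9,-1],[0.26,0.059,0,0,0,10.5,-1],[0.3,0.068,0,0,0,12,-1],[0.34,0.077,0,0,0,13.5,-1],[0.38,0.086,0,0,0,15,-1],[0.42,0.095,0,0,0,16.5,-1],[0.46,0.104,0,0,0,18,-1],[0.495,0.112,0,0,0,19.5,-1],[0.51,0.1155,0,0,0,20.4,-1],[0.514,0.1165,0,0,0,20.4,-1],[0.514,0.1165,0,0,0,20.4,-1],[0.514,0.1165,0,0,0,20.4,-1],[0.514,0.1165,0,0,0,20.4,-1]],
  ],
)

```text
clock: 7.8
tcp_pos: [518.1, 267.5, 211.4]
tool_rot: [0.0, 0.747, 0.665, -0.0]
wrist_force: [-1.4, 0.1, -1.4]
opening: 0.109
grip_force: 68.1
```

```bash
python3 - <<'E'
from cell import robot,cams
from h import *;import pickle
s=wrist(cams,robot)
t=cams.snapshot("side");o=cams.snapshot("top")
C=cloud(s,s["T_tool_cam"]);q=C[205:360,262:306].reshape(-1,3)
r=q[(np.abs(q[:,1])<8)&(abs(q[:,2]+35)<4)&(abs(q[:,0])<45)];print(np.percentile(r[:,0],[1,99]))
a=cv2.resize(s["pixels"][150:370,180:400],(440,440),interpolation=cv2.INTER_CUBIC);b=cv2.resize(t["pixels"][50:200,165:285],(352,440),interpolation=cv2.INTER_CUBIC)
cv2.imwrite("pics/w4.png",np.hstack([a,b]))
pickle.dump((s,t),open("w4.pkl","wb"))
E
```

```text
clock 7.8 tcp [518.1 267.5 211.4] yaw_y -6.71 F [-1.4  0.1 -1.4] z [ 0. -0. -1.]
[-21.69306553  27.52619692]
```

View pics/w4.png

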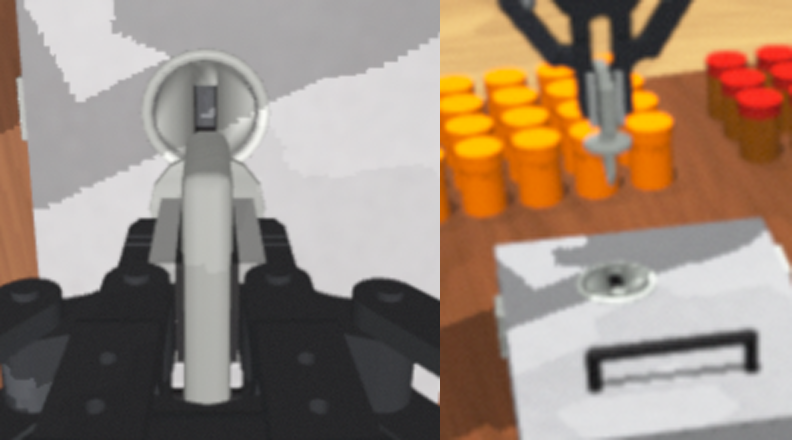

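The wrist view has the key handle in line with the slot (columns 208 and 205 in the enlarged crop), so a small nudge and then down.

>>> play_rows(
  plan=[
    [[0.001,-0.0007,0.02,0,0,0,-1],[0.001,-0.0007,0.045,0,0,0,-1],[0.001,-0.0007,0.06,0,0,0,-1],[0.001,-0.0007,0.067,0,0,0,-1],[0.001,-0.0007,0.07,0,0,0,-1],[0.001,-0.0007,0.072,0,0,0,-1],[0.001,-0.0007,0.074,0,0,0,-1],[0.001,-0.0007,0.076,0,0,0,-1],[0.001,-0.0007,0.078,0,0,0,-1],[0.001,-0.0007,0.08,0,0,0,-1],[0.001,-0.0007,0.082,0,0,0,-1],[0.001,-0.0007,0.084,0,0,0,-1],[0.001,-0.0007,0.084,0,0,0,-1]],
  ],
)

```text
clock: 9.25
tcp_pos: [517.2, 269.5, 126.9]
tool_rot: [-0.0, 0.747, 0.665, -0.0]
wrist_force: [0.0, -0.5, -0.9]
opening: 0.108
grip_force: 68.2
```

>>> play_rows(
  plan=[
    [[0,0,0.002,0,0,0,-1],[0,0,0.004,0,0,0,-1],[0,0,0.006,0,0,0,-1],[0,0,0.008,0,0,0,-1],[0,0,0.01,0,0,0,-1],[0,0,0.012,0,0,0,-1],[0,0,0.013,0,0,0,-1],[0,0,0.013,0,0,0,-1]],
  ],
)

```text
clock: 10.05
tcp_pos: [517.3, 269.5, 114.1]
tool_rot: [0.0, 0.747, 0.665, -0.0]
wrist_force: [-0.4, 0.3, -0.7]
opening: 0.11
grip_force: 68.2
```

>>> play_rows(
  plan=[
    [[0,0,0.001,0,0,0,-1],[0,0,0.002,0,0,0,-1],[0,0,0.003,0,0,0,-1],[0,0,0.0035,0,0,0,-1],[0,0,0.004,0,0,0,-1],[0,0,0.004,0,0,0,-1],[0,0,0.004,0,0,0,-1]],
  ],
)

```text
clock: 10.75
tcp_pos: [517.3, 269.5, 110.3]
tool_rot: [0.0, 0.747, 0.665, -0.0]
wrist_force: [-0.2, 0.4, -0.8]
opening: 0.107
grip_force: 68.2
```

>>> play_rows(
  plan=[
    [[0,0,0.0005,0,0,0,-1],[0,0,0.001,0,0,0,-1],[0,0,0.0015,0,0,0,-1],[0,0,0.0015,0,0,0,-1]],
  ],
)

```text
clock: 11.15
tcp_pos: [517.5, 269.6, 109.9]
tool_rot: [0.0, 0.747, 0.665, 0.0]
wrist_force: [-3.4, -1.9, 12.6]
opening: 0.111
grip_force: 70.4
```

```bash
python3 - <<'E'
from cell import robot,cams
from h import *
s=wrist(cams,robot)
C=cloud(s,s["T_tool_cam"]);q=C[205:360,262:306].reshape(-1,3)
r=q[(np.abs(q[:,1])<8)&(abs(q[:,2]+35)<6)&(abs(q[:,0])<45)];print(np.percentile(r[:,0],[1,99]),np.median(r[:,2]))
# flange vs core heights in the wrist view (tool frame)
f=C[185:260,230:345].reshape(-1,3);f=f[(f[:,2]>5)&(f[:,2]<30)];print(np.histogram(f[:,2],12))
t=cams.snapshot("side")
a=cv2.resize(s["pixels"][150:370,180:400],(440,440),interpolation=cv2.INTER_CUBIC);b=cv2.resize(t["pixels"][90:190,185:265],(352,440),interpolation=cv2.INTER_CUBIC)
cv2.imwrite("pics/w5.png",np.hstack([a,b]))
E
```

```text
clock 11.15 tcp [517.5 269.6 109.9] yaw_y -6.65 F [-3.4 -1.9 12.6] z [ 0.001  0.    -1.   ]
[-21.66508828  27.76870238] -35.13221301345867
(array([ 186,  299,  105, 1254, 1443, 3394,  430,   59,   39,   16,    9,
          9]), array([10.94837565, 12.52121983, 14.094064  , 15.66690818, 17.23975235,
       18.81259653, 20.3854407 , 21.95828488, 23.53112906, 25.10397323,
       26.67681741, 28.24966158, 29.82250576]))
```

View pics/w5.png

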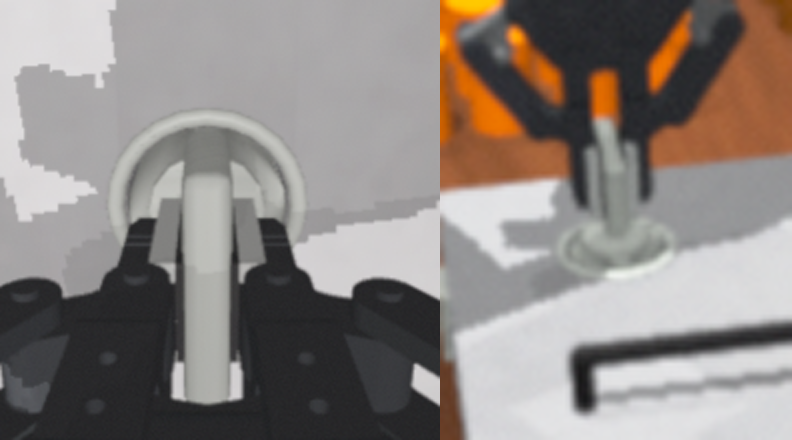

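The flange is seated inside the core ring. Turning clockwise.

>>> play_rows(
  plan=[
    [[0,0,-0.0005,0,0,5,-1],[0,0,-0.0005,0,0,10,-1],[0,0,-0.0005,0,0,15,-1],[0,0,-0.0005,0,0,20,-1],[0,0,-0.0005,0,0,25,-1],[0,0,-0.0005,0,0,30,-1],[0,0,-0.0005,0,0,35,-1],[0,0,-0.0005,0,0,40,-1],[0,0,-0.0005,0,0,45,-1],[0,0,-0.0005,0,0,50,-1],[0,0,-0.0005,0,0,54,-1],[0,0,-0.0005,0,0,58,-1],[0,0,-0.0005,0,0,61,-1],[0,0,-0.0005,0,0,64,-1],[0,0,-0.0005,0,0,64,-1]],
  ],
)

```text
clock: 12.75
tcp_pos: [517.8, 269.6, 109.9]
tool_rot: [0.0, 0.986, 0.167, 0.001]
wrist_force: [1.5, -1.8, 5.8]
opening: 0.104
grip_force: 69.1
```

```bash
python3 - <<'E'
from cell import robot
o=robot.get_obs();print(o["wrist_torque"],o["wrist_force"],o["joint_pos"])
E
```

```text
[-0.21747394 -0.28351945  0.04260945] [ 1.45355393 -1.77580681  5.78646604] [ 3.48191192e-01  2.36790860e-01  1.58520918e+00 -3.34982392e-04
  1.31816010e+00  1.58262503e+00]
```

>>> play_rows(
  plan=[
    [[0,0,0,0,0,2,-1],[0,0,0,0,0,4,-1],[0,0,0,0,0,5,-1],[0,0,0,0,0,6,-1],[0,0,0,0,0,6,-1]],
  ],
)

```text
clock: 13.25
tcp_pos: [517.9, 269.5, 109.9]
tool_rot: [0.0, 0.993, 0.116, 0.001]
wrist_force: [1.5, -0.4, 5.7]
opening: 0.107
grip_force: 69.2
```

```bash
python3 - <<'E'
from cell import robot,cams
from h import *
s=wrist(cams,robot);o=robot.get_obs();print(o["wrist_torque"])
C=cloud(s,s["T_tool_cam"]);q=C[205:360,262:306].reshape(-1,3)
r=q[(np.abs(q[:,1])<8)&(abs(q[:,2]+35)<6)&(abs(q[:,0])<45)];print(np.percentile(r[:,0],[1,99]),np.polyfit(r[:,0],r[:,1],1))
E
```

```text
clock 13.25 tcp [517.9 269.5 109.9] yaw_y -76.62 F [ 1.5 -0.4  5.7] z [ 0.001  0.    -1.   ]
[-0.3158871  -0.3349395   0.04060422]
[-22.12095103  27.48256867] [ 0.00512582 -0.17263865]
```

>>> play_rows(
  plan=[
    [[0,0,0,0,0,1,-1],[0,0,0,0,0,2,-1],[0,0,0,0,0,3,-1],[0,0,0,0,0,4,-1],[0,0,0,0,0,4,-1]],
  ],
)

```text
clock: 13.8
tcp_pos: [517.9, 269.5, 109.9]
tool_rot: [0.0, 0.997, 0.082, 0.001]
wrist_force: [1.4, -1.8, 4.6]
opening: 0.11
grip_force: 69.2
```

```bash
python3 - <<'E'
from cell import robot,cams
from h import *
s=wrist(cams,robot);o=robot.get_obs();print(o["wrist_torque"])
cv2.imwrite("pics/w6.png",cv2.resize(s["pixels"][170:310,200:370],(680,560),interpolation=cv2.INTER_CUBIC))
E
```

```text
clock 13.8 tcp [517.9 269.5 109.9] yaw_y -80.62 F [ 1.4 -1.8  4.6] z [ 0.001  0.    -1.   ]
[-0.26929448 -0.31054259  0.03987252]
```

>>> play_rows(
  plan=[
    [[0,0,0,0,0,1,-1],[0,0,0,0,0,2,-1],[0,0,0,0,0,3,-1],[0,0,0,0,0,3,-1]],
  ],
)

```text
clock: 14.25
tcp_pos: [517.8, 269.5, 109.9]
tool_rot: [0.0, 0.998, 0.056, 0.001]
wrist_force: [1.6, -2.7, 5.6]
opening: 0.105
grip_force: 69.4
```

```bash
python3 - <<'E'
from cell import robot,cams
from h import *
s=wrist(cams,robot);o=robot.get_obs();print(o["wrist_torque"],o["joint_torque"])
C=cloud(s,s["T_tool_cam"]);q=C[205:360,262:306].reshape(-1,3)
r=q[(np.abs(q[:,1])<8)&(abs(q[:,2]+35)<6)&(abs(q[:,0])<45)];print(np.percentile(r[:,0],[1,99]),np.polyfit(r[:,0],r[:,1],1))
E
```

```text
clock 14.25 tcp [517.8 269.5 109.9] yaw_y -83.6 F [ 1.6 -2.7  5.6] z [ 0.001 -0.    -1.   ]
[-0.34247989 -0.29374892  0.44810425] [  0.87287614 -72.11003065 -50.24493814   0.81957048   0.22965252
   0.66986343]
[-22.10144749  27.40024865] [-0.00193093 -0.1640076 ]
```

The torque rose to 0.45 N m, so the lock is at its stop. Turning back home.

>>> play_rows(
  plan=[
    [[0,0,0,0,0,-3,-1],[0,0,0,0,0,-8,-1],[0,0,0,0,0,-13,-1],[0,0,0,0,0,-18,-1],[0,0,0,0,0,-24,-1],[0,0,0,0,0,-30,-1],[0,0,0,0,0,-36,-1],[0,0,0,0,0,-42,-1],[0,0,0,0,0,-48,-1],[0,0,0,0,0,-54,-1],[0,0,0,0,0,-60,-1],[0,0,0,0,0,-65,-1],[0,0,0,0,0,-70,-1],[0,0,0,0,0,-74,-1],[0,0,0,0,0,-77,-1],[0,0,0,0,0,-77,-1],[0,0,0,0,0,-77,-1]],
  ],
)

```text
clock: 16.0
tcp_pos: [517.7, 269.7, 109.9]
tool_rot: [0.0, 0.746, 0.665, 0.001]
wrist_force: [0.7, -0.5, 6.3]
opening: 0.109
grip_force: 69.3
```

```bash
python3 - <<'E'
from cell import robot,cams
from h import *
s=wrist(cams,robot);o=robot.get_obs();print(o["wrist_torque"])
C=cloud(s,s["T_tool_cam"]);q=C[205:360,262:306].reshape(-1,3)
r=q[(np.abs(q[:,1])<8)&(abs(q[:,2]+35)<6)&(abs(q[:,0])<45)];print(np.percentile(r[:,0],[1,99]),np.polyfit(r[:,0],r[:,1],1))
E
```

```text
clock 16.0 tcp [517.7 269.7 109.9] yaw_y -6.57 F [ 0.7 -0.5  6.3] z [ 0.001  0.    -1.   ]
[-0.01177394  0.01791819  0.02766762]
[-21.66807283  27.80520915] [ 0.00509905 -0.15730451]
```

>>> play_rows(
  plan=[
    [[0,0,0,0,0,-3,-1],[0,0,0,0,0,-6,-1],[0,0,0,0,0,-6,-1],[0,0,0,0,0,-3,-1],[0,0,0,0,0,0,-1],[0,0,0,0,0,0,-1],[0,0,-0.004,0,0,0,-1],[0,0,-0.01,0,0,0,-1],[0,0,-0.016,0,0,0,-1],[0,0,-0.024,0,0,0,-1],[0,0,-0.034,0,0,0,-1],[0,0,-0.05,0,0,0,-1],[0,0,-0.07,0,0,0,-1],[0,0,-0.09,0,0,0,-1],[0,0,-0.1,0,0,0,-1],[0,0,-0.1,0,0,0,-1],[0,0,-0.1,0,0,0,-1]],
  ],
)

```text
clock: 17.75
tcp_pos: [517.2, 269.5, 208.7]
tool_rot: [-0.0, 0.747, 0.665, -0.0]
wrist_force: [0.6, 0.5, -1.4]
opening: 0.106
grip_force: 68.3
```

```bash
python3 - <<'E'
from cell import robot,cams
from h import *
s=wrist(cams,robot);o=robot.get_obs();print(o["wrist_torque"])
C=cloud(s,s["T_tool_cam"]);q=C[205:360,262:306].reshape(-1,3)
r=q[(np.abs(q[:,1])<8)&(abs(q[:,2]+35)<6)&(abs(q[:,0])<45)];print(np.percentile(r[:,0],[1,99]),np.polyfit(r[:,0],r[:,1],1),np.polyfit(r[:,0],r[:,2],1))
# slot direction in the lock
g=cv2.cvtColor(s["pixels"],cv2.COLOR_BGR2GRAY);m=((g<110)*255).astype(np.uint8);m[:180]=0;m[225:]=0;m[:,:270]=0;m[:,300:]=0
for k in cv2.findContours(m,cv2.RETR_EXTERNAL,2)[0]:
    if cv2.contourArea(k)>20:print(cv2.minAreaRect(k))
C=cloud(s);k=C[115:260,190:420].reshape(-1,3)
E
```

```text
clock 17.75 tcp [517.2 269.5 208.7] yaw_y -6.65 F [ 0.6  0.5 -1.4] z [-0.001 -0.    -1.   ]
[ 0.05635137  0.00666108 -0.01542876]
[-21.80317368  27.78382989] [ 0.00532536 -0.17120426] [ 2.47496899e-02 -3.52355716e+01]
((283.5, 205.0), (20.0, 13.0), 90.0)
```

>>> play_rows(
  plan=[
    [[-0.02,0.003,0,0,0,-1,-1],[-0.06,0.008,0,0,0,-3,-1],[-0.1,0.0135,0,0,0,-4.5,-1],[-0.14,0.019,0,0,0,-6,-1],[-0.18,0.0245,0,0,0,-7.5,-1],[-0.22,0.03,0,0,0,-9,-1],[-0.26,0.035,0,0,0,-10.5,-1],[-0.3,0.0405,0,0,0,-12,-1],[-0.34,0.046,0,0,0,-13.5,-1],[-0.38,0.0515,0,0,0,-15,-1],[-0.42,0.057,0,0,0,-16.5,-1],[-0.46,0.062,0,0,0,-18,-1],[-0.5,0.068,0,0,0,-19.5,-1],[-0.518,0.07,0,0,0,-20.4,-1],[-0.5234,0.0707,0,0,0,-20.4,-1],[-0.5234,0.0707,0,0,0,-20.4,-1],[-0.5234,0.0707,0,0,0,-20.4,-1],[-0.5234,0.0707,0,0,0,-20.4,-1]],
  ],
)

```text
clock: 19.6
tcp_pos: [527.0, -257.4, 209.3]
tool_rot: [-0.0, 0.617, 0.787, 0.0]
wrist_force: [-0.3, 0.4, -0.9]
opening: 0.105
grip_force: 68.2
```

```bash
python3 - <<'E'
from cell import robot,cams
from h import *
s=wrist(cams,robot)
C=cloud(s);w=C[:290].reshape(-1,3);w=w[(w[:,2]>38)&(w[:,2]<48)];print("stand",cv2.minAreaRect(w[:,:2].astype(np.float32)))
C=cloud(s,s["T_tool_cam"]);q=C[205:360,262:306].reshape(-1,3)
r=q[(np.abs(q[:,1])<8)&(abs(q[:,2]+35)<6)&(abs(q[:,0])<45)];print(np.percentile(r[:,0],[1,99]))
E
```

```text
clock 19.6 tcp [ 527.  -257.4  209.3] yaw_y 13.8 F [-0.3  0.4 -0.9] z [-0.  0. -1.]
stand ((515.423828125, -208.88351440429688), (75.68062591552734, 200.19677734375), 14.048054695129395)
[-21.50238301  27.87627972]
```

>>> play_rows(
  plan=[
    [[0,0,0.02,0,0,0,-1],[0,0,0.05,0,0,0,-1],[0,0,0.08,0,0,0,-1],[0,0,0.1,0,0,0,-1],[0,0,0.112,0,0,0,-1],[0,0,0.117,0,0,0,-1],[0,0,0.12,0,0,0,-1],[0,0,0.123,0,0,0,-1],[0,0,0.126,0,0,0,-1],[0,0,0.129,0,0,0,-1],[0,0,0.132,0,0,0,-1],[0,0,0.134,0,0,0,-1],[0,0,0.134,0,0,0,-1]],
  ],
)

```text
clock: 20.95
tcp_pos: [526.8, -258.5, 75.0]
tool_rot: [-0.0, 0.617, 0.787, -0.0]
wrist_force: [-0.6, -0.3, -1.5]
opening: 0.111
grip_force: 68.2
```

>>> play_rows(
  plan=[
    [[0,0,0.003,0,0,0,-1],[0,0,0.006,0,0,0,-1],[0,0,0.009,0,0,0,-1],[0,0,0.011,0,0,0,-1],[0,0,0.0125,0,0,0,-1],[0,0,0.0135,0,0,0,-1],[0,0,0.0135,0,0,0,-1]],
  ],
)

```text
clock: 21.65
tcp_pos: [526.9, -258.6, 62.0]
tool_rot: [0.0, 0.617, 0.787, -0.0]
wrist_force: [-1.1, 0.4, 1.3]
opening: 0.105
grip_force: 68.4
```

>>> play_rows(
  plan=[
    [[0,0,0,0,0,0,-0.6],[0,0,0,0,0,0,-0.4],[0,0,0,0,0,0,0],[0,0,0,0,0,0,0.5],[0,0,0,0,0,0,1],[0,0,0,0,0,0,1],[0,0,0,0,0,0,1],[0,0,0,0,0,0,1],[0,0,-0.02,0,0,0,1],[0,0,-0.06,0,0,0,1],[0,0,-0.1,0,0,0,1],[0,0,-0.13,0,0,0,1],[0,0,-0.14,0,0,0,1],[0,0,-0.14,0,0,0,1],[0,0,-0.14,0,0,0,1]],
  ],
)

```text
clock: 23.15
tcp_pos: [526.6, -258.3, 200.5]
tool_rot: [-0.001, 0.617, 0.787, -0.0]
wrist_force: [0.1, -0.0, -0.8]
opening: 0.994
grip_force: 0.0
```

```bash
python3 - <<'E'
from cell import robot,cams
from h import *
s=wrist(cams,robot)
C=cloud(s);p=C[:290].reshape(-1,3)
for c in((527,-257),(503,-160)):
    q=p[(np.hypot(p[:,0]-c[0],p[:,1]-c[1])<40)&(p[:,2]>85)&(p[:,2]<104)]
    print(len(q),cv2.minAreaRect(q[:,:2].astype(np.float32)),np.percentile(q[:,2],[50,95]))
t=cams.snapshot("top");cr=lambda u,v,r:cv2.resize(t["pixels"][v-r:v+r,u-r:u+r],(250,250),interpolation=cv2.INTER_CUBIC)
cv2.imwrite("pics/end.png",np.hstack([cr(145,231,20),cv2.resize(s["pixels"],(333,250))]))
E
```

```text
clock 23.15 tcp [ 526.6 -258.3  200.5] yaw_y 13.74 F [ 0.1 -0.  -0.8] z [-0.001  0.001 -1.   ]
738 ((526.7429809570312, -256.912109375), (10.024961471557617, 52.90350341796875), 13.785792350769043) [96.94423658 98.21572856]
532 ((503.5939636230469, -160.87782287597656), (9.983436584472656, 30.83452796936035), 14.399051666259766) [94.16184607 96.44808282]
```

View pics/end.png

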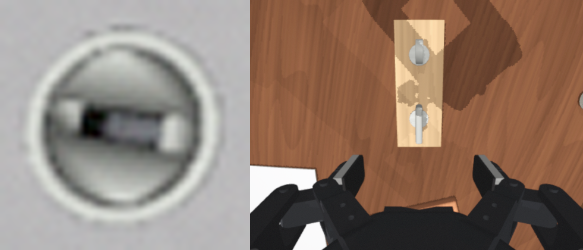

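The slot looks the same as at the start, and both keys stand in place with the broad handle within 1 mm of where it was. Handing in.

```bash
python3 -c "
from cell import ticket
print(ticket.close_job())"
```

```text
the job is handed in; nothing more can be done
None
```

The case is locked and the job handed in at about 23 s: the key went fully in, turned clockwise until the torque rose at the stop, came back home, and stands in its own slot within 1 mm of its start; the round-headed key was not touched (the hand-in gave no verdict).

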